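# Roll the transport canister label-up under the label reader and trigger the read

## Task

The orange-capped transport canister lies on the label reader's mat with its barcode label underneath. Push its top with your fingertips to roll it half a turn into the white-outlined read field in the middle of the mat, so that it comes to rest inside the outline with the label facing straight up; do not grip it, lift it or shove it low down from the side. Then press the green read key fully down and let it go, leaving the blue-capped canister and the other things on the bench where they are.

Things in the scene. Friction and masses are not known exactly. Their poses are not given: they have to be found in the camera images.
- canister_orange: Transport canister, orange ribbed screw cap: plain cylinder, 60 mm diameter, 150 mm long, 0.1-0.2 kg, lying on the 3 mm mat. Origin on its axis at mid-length, 33 mm above the bench; top at 63 mm. x axis along its length to the cap; z axis points away from the label: up at the start, straight down when the label faces up. Half a turn carries its axis 94 mm sideways. Stays put when let go at rest.
- canister_orange_label (a point): Middle of the barcode label of the orange-capped canister, on its curved surface (white paper, 90 mm long, spanning 90 degrees around the canister, black bars along its middle line, yellow border lines along both long edges).
- canister_blue: A second canister of the same size and make with a dark blue cap, lying on the mat on the other side of the read field, also label down. Leave it. Origin on its axis at mid-length.
- reader: Label reader, fixed: dark rubber mat 270 x 340 x 3 mm (x, y, z); past its +x edge, 150 mm from the origin and on, a stand 130 mm wide with a tilted head up to 210 mm above the bench. Origin on the bench under the middle of mat and read field. The canisters start about 94 mm to either side of it along its y, their axes along its x within 5 degrees.
- field (a point): Middle of the read field on the mat's top (3 mm above the bench): a white printed outline 215 mm (reader's x) by 110 mm (reader's y) that a canister fits inside with 25 mm to spare on each long side and 32 mm at each end.
- read_key (a joint): Travel of the green read key: 0 released, grows to 0.006 m fully down; a spring brings it back, about 5 N holds it fully down.
- read_key_top (a point): Middle of the top face of the green round read key (32 mm in diameter), 40 mm above the bench when released, on a low grey console (95 x 70 x 22 mm, fixed) beside the mat on its +y side; the key moves straight down. A steel collar 44 mm in diameter round it ends 6 mm below the released key's top.
- marker: White marker pen with blue cap, 15 mm thick and 135 mm long, lying on the bench. Origin on its axis at mid-length. Leave it.
- specimen_jar: Small specimen jar with red lid, 62 mm wide, 72 mm high, standing. Origin at its foot. Leave it.
- sanitiser: Pump bottle of hand sanitiser, 66 mm wide, about 175 mm high, standing. Origin at its foot. Leave it.
Not all that is in view belongs to the job. What is shaped like the canister_orange but brown or pink is not meant.

How it is judged:
By the outcome, as a careful person would: the job done as asked, in the order asked, and still so for the second after the job is handed in, with the robot touching nothing.
It also fails if it takes over 64 s, if anything falls off the work surface, if the arm or the gripper's body presses on something with over 40 N, if the wrist force passes 120 N, or if a joint passes its speed limit or range.

## Robot

A 6-joint arm with a two-finger parallel gripper is mounted at the origin on the work surface. World frame = base frame: x ahead of the robot, y to its left, z up, the work surface at z = 0. Lengths are in mm, angles in degrees, forces in N, time in s.
With the tool pointing down it reaches from about 325 to 925 mm from the base axis. Payload 3.1 kg.
Tool frame: the origin (TCP) lies on the centre line of the jaws, within the pads' length; the fingertips stand 8 mm ahead of it and the grasp point (between the pads) lies 11 mm behind it; z points along the fingers, y is the direction in which the jaws open and shut (so a half turn about z gives the same grasp; the last joint's range is limited). The gripper opens to 85 mm and grips with 20 to 120 N. Pads are 22 mm wide; open, the fingers measure 114 mm over their backs; the gripper's body (76 mm by 85 mm) begins 54 mm behind the grasp point. The pads swing forward as they close: fully open they stand 13 mm farther back than shut.
Start: joints at [68.686, 12.427, 92.441, -0, 75.132, -6.429], TCP at [160.535, 604.043, 239.3] pointing down, gripper open.
Joint ranges: [-157.48, 157.48], [-44.54, 120.13], [17.64, 146.25], [-64.5, 244.5], [7.68, 150.69], [-147.95, 147.95]. Speed limits (degrees/s): [159.86, 159.86, 180, 180, 180, 180].

## Interface

Orientations are given as [roll, pitch, yaw] about the fixed x, y, z axes, in that order (R = Rz(yaw) Ry(pitch) Rx(roll)).
In Python, from cell import ctrl gives the robot as it stands.
- The arm moves only by the shell command python3 -m handwheel 'ROWS' [FORCE]. ROWS is JSON, a list of rows, each a list of 7 numbers: the turn, a rotation vector about the world's x, y, z in degrees, then the shift along the world's x, y, z in mm, then the closure, from 0 (fully open) to 1 (shut). In form: [[wx, wy, wz, dx, dy, dz, fingers], ...]. A call has 1 to 8 rows; each row is the pose to reach, as a shift and turn from the pose commanded when the call began; what a row does not reach only later rows make up. A row lasts 1/12 s, in which the tool goes at most 41.7 mm and 7.16 degrees, less where a joint would pass 70% of its speed; a pose out of reach is approached as far as the arm can. A call with a gripper value outside its range is refused whole. The fingers move at their own pace and stop on an object; FORCE is the grip in N (left out, the last holds). Time passes only in rows, so rows that repeat a pose let the fingers close. It gives the time, the measured TCP pose, the force and the opening at its end, in the units of the state.
- ctrl.sense(): the state, without advancing time (a new reading comes with each control period).
- ctrl.snapshot(name): name is "side" or "top" or "wrist"; returns (picture, depth): 400x640x3 uint8, red, green, blue; 400x640 float32, mm along the optical axis (not along the pixel's ray), 0 where there is no reading.
- ctrl.calibration(name): a dict with "fx", "fy", "cx", "cy" (pixels), "rvec" (rotation vector, rad) and "tvec" (3), from world to camera coordinates, as OpenCV has them. Camera axes: x right, y down, z forward; pixel columns grow to the right and rows downward; lengths in mm; the calibration is good to about 2 mm. A picture is of the moment at which its call begins: read the wrist's pose just before it. calibration takes no time and is no camera call; for the wrist camera it gives the pose at the moment of the call.
- ctrl.hand_in(): hands the job in, once; it reports no verdict.
The state is a dict: "time": time; "joints": joint angles; "qvel": joint speeds; "joint_torque": joint torques, N m; "position": TCP position; "eef_rot": TCP orientation; "ft_force": force on the tool from outside, world axes, zero at the start; "ft_torque": the same for the moment, N m; "grip_width": opening from 0.0 (shut) to 1.0 (fully open).
Only numpy, scipy, OpenCV 4.12 (cv2) and the standard library are available. Lean on these libraries where they do the work, as an engineer would, in place of code of your own. Each camera call takes 0.05 s, during which the arm holds its last target.

## Working session

There is one attempt and no reset: what is moved stays moved. The work goes in short steps, Python scripts to look and compute and a shell command to move; the robot and the scene stay as the last step left them, time stands still between calls to the robot, and variables do not carry over. Pictures are saved under pics/ and viewed, and the job is handed in when it is done.

```bash
mkdir -p pics; ls; python3 - <<'E'
from cell import ctrl
import cv2
s=ctrl.sense(); print(s)
for n in("top","side"):
    p,d=ctrl.snapshot(n); cv2.imwrite(f"pics/{n}0.png",p[:,:,::-1]); print(n,ctrl.calibration(n))
    import numpy as np; np.save(f"pics/{n}0.npy",d)
E
```

```text
pics
{'time': 0.0, 'joints': array([ 6.86865520e+01,  1.24763373e+01,  9.25299501e+01,  7.11919307e-04,
        7.51348353e+01, -6.42943560e+00]), 'qvel': array([-0.06864629,  0.09553871,  0.07061531, -0.02966385,  0.10908262,
        0.04394044]), 'joint_torque': array([ 2.18243340e-04, -3.96847916e+01, -3.03850687e+01, -2.14382917e-04,
        9.79769218e-03, -1.84894894e-06]), 'position': array([160.22328693, 603.26461036, 237.95942662]), 'eef_rot': array([-1.79859842e+02, -1.64861541e-02,  1.65115784e+02]), 'ft_force': array([-0.00811875, -0.30172325, -0.20329962]), 'ft_torque': array([-0.00390411, -0.01337544, -0.0152964 ]), 'grip_width': 0.9972445472628119}
top {'fx': 417.725907773496, 'fy': 417.725907773496, 'cx': 313.0354665271461, 'cy': 204.24034928909626, 'rvec': array([ 2.17316922, -2.15059519,  0.07535617]), 'tvec': array([ -11.84330404,  545.40688758, 1188.89660058])}
side {'fx': 368.37209580412144, 'fy': 368.37209580412144, 'cx': 318.2943888862453, 'cy': 197.12842687558233, 'rvec': array([ 2.35603419, -0.34489596,  0.15605912]), 'tvec': array([-522.23705909,  119.24416461, 1069.63192184])}
```

View pics/top0.png

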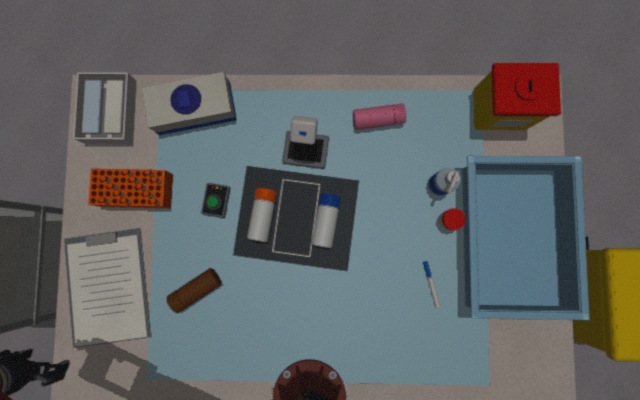

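View pics/side0.png

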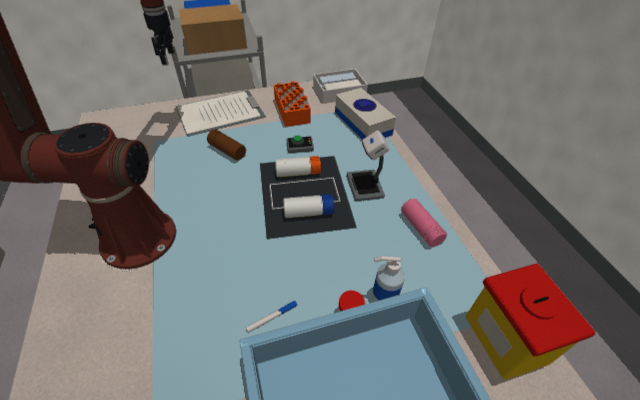

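The top view shows the orange-capped canister around (262,215), the field's middle around (297,218), the blue-capped canister at (327,220) and the key at (213,202). The brown and pink objects are decoys. Next I'll measure these positions.

```bash
cat > h.py <<'E'
import numpy as np, cv2
from cell import ctrl
def cloud(d,c):
    R=cv2.Rodrigues(np.array(c["rvec"]))[0]; v,u=np.indices(d.shape)
    P=np.stack([(u-c["cx"])/c["fx"]*d,(v-c["cy"])/c["fy"]*d,d],-1)
    return (P-np.array(c["tvec"]))@R
def onplane(uv,c,z):
    R=cv2.Rodrigues(np.array(c["rvec"]))[0]; uv=np.atleast_2d(np.array(uv,float))
    r=np.c_[(uv[:,0]-c["cx"])/c["fx"],(uv[:,1]-c["cy"])/c["fy"],np.ones(len(uv))]@R
    o=-R.T@np.array(c["tvec"]); return o+r*((z-o[2])/r[:,2])[:,None]
E
python3 - <<'E'
from h import *
np.set_printoptions(precision=1,suppress=True)
c=ctrl.calibration("top"); p=cv2.imread("pics/top0.png"); d=np.load("pics/top0.npy"); W=cloud(d,c)
hsv=cv2.cvtColor(p,cv2.COLOR_BGR2HSV)
# mat
cv2.imwrite("pics/topc.png",cv2.resize(p[140:300,180:380],None,fx=4,fy=4,interpolation=cv2.INTER_CUBIC)[:600])
for n,(u0,u1,v0,v1) in dict(or_=(240,284,180,250),bl=(306,348,188,256)).items():
    M=W[v0:v1,u0:u1].reshape(-1,3); z=M[:,2]; m=(z>25)&(z<80)
    xy=M[m][:,:2].astype(np.float32); r=cv2.minAreaRect(xy); 
    t=M[z>np.percentile(z[m],60)]; 
    print(n,m.sum(),r,"ztop",np.percentile(z[m],97))
    vx=cv2.fitLine(M[z>50][:,:2].astype(np.float32),cv2.DIST_L2,0,.01,.01).ravel(); print(vx, np.degrees(np.arctan2(vx[1],vx[0])))
# key green
m=cv2.inRange(hsv,(45,80,30),(85,255,255)); n,l,st,ce=cv2.connectedComponentsWithStats(m)
for i in range(1,n):
    if st[i,4]>15: print("green",ce[i],st[i], onplane(ce[i],c,40), W[l==i][:,2].mean())
E
```

```text
or_ 1086 ((513.3740234375, 140.99806213378906), (60.441978454589844, 149.8828125), 80.96611022949219) ztop 64.29530990695312
[  1.   -0.  510.6 137. ] -0.8104429
bl 1097 ((498.01971435546875, -44.33058166503906), (59.97212219238281, 149.81842041015625), 80.52619171142578) ztop 64.39732556993457
[  1.   -0.2 496.7 -44.1] -9.191614
green [212.4 201.5] [207 196  12  12 113] [[549.4 284.7  40. ]] 40.921483795850676
```

View pics/topc.png

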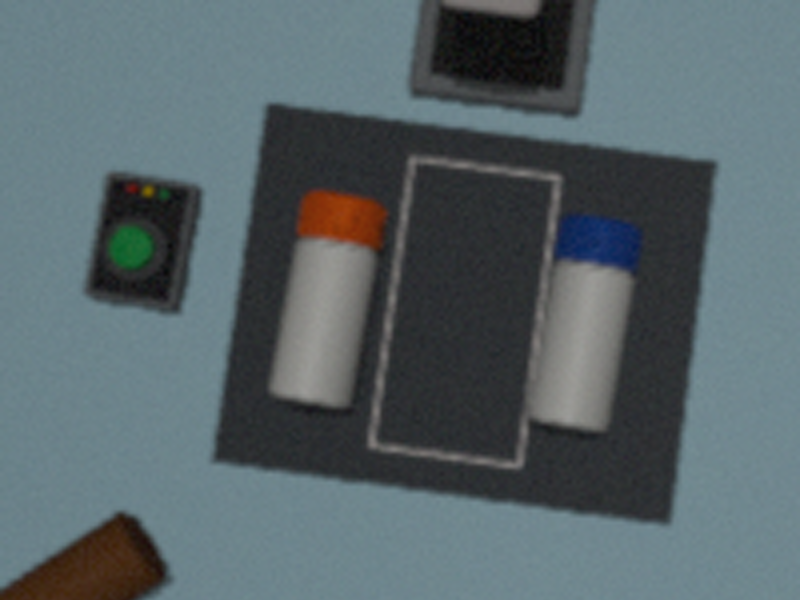

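```bash
python3 - <<'E'
from h import *
np.set_printoptions(precision=1,suppress=True)
c=ctrl.calibration("top")
for Q in ([(412,157),(561,176),(522,466),(371,447)],[(268,104),(715,160),(669,521),(215,461)]):
    uv=(np.array(Q)+.5)/4-.5+[180,140]; P=onplane(uv,c,3)
    print(P, P.mean(0)); 
    e=(P[0]+P[1]-P[2]-P[3])/2; print("x dir",np.degrees(np.arctan2(e[1],e[0])),np.linalg.norm(e)); e=(P[0]+P[3]-P[1]-P[2])/2; print("y dir",np.degrees(np.arctan2(e[1],e[0])),np.linalg.norm(e))
W=cloud(np.load("pics/top0.npy"),c); M=W[180:250,240:284].reshape(-1,3); M=M[(M[:,2]>20)&(M[:,2]<80)]
from scipy.optimize import least_squares
for u0,u1 in((240,284),(306,348)):
    M=W[180:256,u0:u1].reshape(-1,3); M=M[(M[:,2]>40)&(M[:,2]<80)]
    f=lambda q:np.hypot((M[:,1]-q[0])*np.cos(q[1])-(M[:,0]-505)*np.sin(q[1]),M[:,2]-q[2])-30
    r=least_squares(f,[M[:,1].mean(),-.15,33],loss="soft_l1"); a=r.x[1]; s=M[:,0]*np.cos(a)+M[:,1]*np.sin(a)
    print("y at x=505",r.x[0],"yaw",np.degrees(a),"z",r.x[2],"axial",np.percentile(s,[.5,99.5]),abs(r.fun).mean())
E
```

```text
[[622.8  86.    3. ]
 [609.4 -25.2   3. ]
 [395.    1.2   3. ]
 [407.5 112.2   3. ]] [508.6  43.6   3. ]
x dir -6.979332812863586 216.44488013096827
y dir 83.35964599998488 111.91358052606765
[[ 662.   194.9    3. ]
 [ 622.3 -139.4    3. ]
 [ 356.5 -106.4    3. ]
 [ 395.9  227.     3. ]] [509.2  44.    3. ]
x dir -6.9795456555532835 267.95043334587837
y dir 83.24619516053781 336.2106654587537
y at x=505 142.49630251644413 yaw -9.233851732618884 z 31.6891901852337 axial [410.1 557.6] 1.5160207308857143
y at x=505 -45.298461944189874 yaw -9.349474482798023 z 31.796268643010016 axial [424.5 572.3] 1.5506458853996652
```

```bash
python3 -m handwheel '[[0,0,-5.3,22,-28,0,0.4],[0,0,-10.6,44,-56,0,0.4],[0,0,-15.9,66,-84,0,0.4],[0,0,-21.2,88,-112,0,0.4],[0,0,-26.5,110,-140,0,0.4],[0,0,-31.8,132,-168,0,0.4],[0,0,-37.1,154,-196,0,0.4],[0,0,-42.4,176,-224,0,0.4]]'
python3 -m handwheel '[[0,0,-5.3,22,-28,-5,0.4],[0,0,-10.6,44,-56,-15,0.4],[0,0,-15.9,66,-84,-25,0.4],[0,0,-21.2,88,-112,-40,0.4],[0,0,-26.5,110,-140,-60,0.4],[0,0,-31.8,132,-168,-80,0.4],[0,0,-37.1,154,-196,-100,0.4],[0,0,-41.9,178,-229,-120,0.4]]'
python3 -m handwheel '[[0,0,0,0,0,0,0.4],[0,0,0,0,0,0,0.4]]'
python3 - <<'E'
from h import *
for n in("wrist","side"):
    c=ctrl.calibration(n); p,d=ctrl.snapshot(n); cv2.imwrite(f"pics/{n}1.png",p[:,:,::-1]); np.save(f"pics/{n}1.npy",d)
    print(c)
print(ctrl.sense())
E
```

```text
time: 0.77
position: [336.9, 378.3, 238.8]
eef_rot: [-180.0, 0.0, 122.5]
ft_force: [0.7, 0.8, 0.0]
grip_width: 0.603
time: 1.43
position: [512.7, 152.3, 119.5]
eef_rot: [-179.9, -0.0, 80.6]
ft_force: [-0.6, 0.8, -0.1]
grip_width: 0.6
time: 1.6
position: [511.9, 151.9, 118.9]
eef_rot: [-179.8, 0.1, 80.6]
ft_force: [-0.1, 0.2, 0.8]
grip_width: 0.604
{'fx': 283.64934536665777, 'fy': 283.64934536665777, 'cx': 317.1346178504372, 'cy': 201.04546947225683, 'rvec': array([-2.82062318,  0.23075433,  0.04285228]), 'tvec': array([-480.38195376,  218.86066333,  339.35618866])}
{'fx': 368.37209580412144, 'fy': 368.37209580412144, 'cx': 318.2943888862453, 'cy': 197.12842687558233, 'rvec': array([ 2.35603419, -0.34489596,  0.15605912]), 'tvec': array([-522.23705909,  119.24416461, 1069.63192184])}
{'time': 1.7, 'joints': array([9.20087620e+00, 9.30575807e+00, 1.09888714e+02, 3.23374434e-02,
       6.08578502e+01, 1.83637959e+01]), 'qvel': array([ 1.48219709, -1.12451644, -0.32932541, -0.16612739, -0.08111849,
        0.06835504]), 'joint_torque': array([-7.54223373e-01, -3.27585876e+01, -2.62874490e+01, -4.22230829e-02,
        4.64712532e-03,  1.22164411e-04]), 'position': array([512.09190389, 154.009263  , 120.78603084]), 'eef_rot': array([-1.79941445e+02, -1.03066244e-02,  8.08213145e+01]), 'ft_force': array([-0.10617564, -0.07126883,  0.94152308]), 'ft_torque': array([ 0.04655923,  0.05090061, -0.00114144]), 'grip_width': 0.5977819419967382}
```

View pics/wrist1.png

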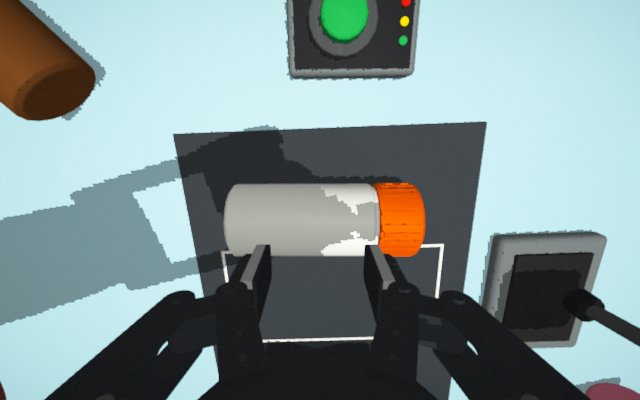

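View pics/side1.png

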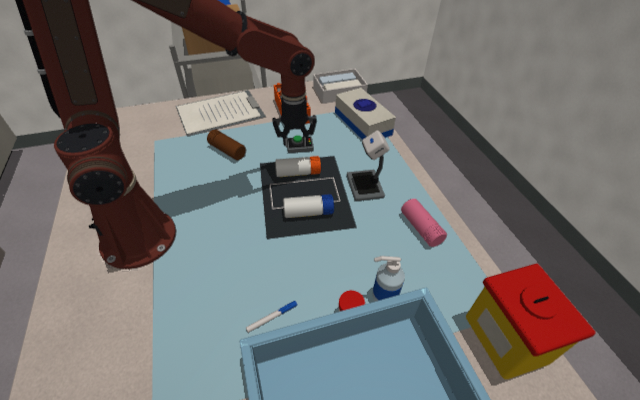

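```bash
python3 - <<'E'
from h import *
from scipy.optimize import least_squares
c=ctrl.calibration("wrist"); R=cv2.Rodrigues(c["rvec"])[0]; print("cam",-R.T@c["tvec"])
W=cloud(np.load("pics/wrist1.npy"),c); p=cv2.imread("pics/wrist1.png")
M=W[175:240,225:430].reshape(-1,3); M=M[(M[:,2]>15)&(M[:,2]<80)]
f=lambda q:np.hypot((M[:,1]-q[0])*np.cos(q[1])-(M[:,0]-513)*np.sin(q[1]),M[:,2]-q[2])-30
r=least_squares(f,[141,-.15,33],loss="soft_l1"); print("y@513",r.x, np.degrees(r.x[1]),abs(r.fun).mean(), np.percentile(M[:,0],[1,99]))
F=W[240:330,200:420].reshape(-1,3); F=F[(F[:,2]>85)&(F[:,2]<300)]; print(np.percentile(F,[1,50,99],axis=0))
E
python3 -m handwheel '[[0,0,0,0,0,-20,0.4],[0,0,0,0,0,-40,0.4],[0,0,0,0,0,-40,0.4]]'
```

```text
cam [525.6233669  231.89945026 255.42175205]
y@513 [145.44710769  -0.1551155   34.79116593] -8.88746327220986 0.542794145589719 [447.81879835 590.18281954]
[[471.015185   141.9227212  119.8083889 ]
 [494.00953666 166.44844937 160.4683743 ]
 [552.25539713 176.68447162 188.21792766]]
time: 1.95
position: [509.1, 154.7, 78.4]
eef_rot: [-179.7, 0.1, 81.0]
ft_force: [-1.4, -0.1, -1.5]
grip_width: 0.6
```

```bash
python3 -m handwheel '[[0,0,0,0,0,-4,0.4],[0,0,0,0,0,-8,0.4],[0,0,0,0,0,-10,0.4],[0,0,0,0,0,-10,0.4]]'
python3 -m handwheel '[[0,0,0,0,0,-2,0.4],[0,0,0,0,0,-2,0.4]]'
```

```text
time: 2.28
position: [512.8, 154.2, 71.6]
eef_rot: [179.9, -0.0, 80.9]
ft_force: [0.3, -0.3, -0.8]
grip_width: 0.603
time: 2.45
position: [512.8, 153.9, 69.3]
eef_rot: [180.0, -0.0, 80.8]
ft_force: [1.0, 0.7, 0.7]
grip_width: 0.602
```

```bash
python3 -m handwheel '[[0,0,0,0,0,-1.5,0.4],[0,0,0,0,0,-1.5,0.4]]'; python3 -m handwheel '[[0,0,0,0,0,-1.5,0.4],[0,0,0,0,0,-1.5,0.4]]'
```

```text
time: 2.62
position: [512.9, 153.8, 67.7]
eef_rot: [180.0, -0.0, 80.8]
ft_force: [0.4, -0.3, 1.0]
grip_width: 0.596
time: 2.78
position: [513.1, 154.2, 67.4]
eef_rot: [180.0, -0.1, 80.8]
ft_force: [-2.7, 1.2, 7.4]
grip_width: 0.601
```

```bash
python3 -m handwheel '[[0,0,0,-0.5,-3,0,0.4],[0,0,0,-1.4,-9,0,0.4],[0,0,0,-2.4,-15,0,0.4],[0,0,0,-3.4,-21,0,0.4],[0,0,0,-4.3,-27,0,0.4],[0,0,0,-5.3,-33,0,0.4],[0,0,0,-6.1,-38,0,0.4],[0,0,0,-6.7,-42,0,0.4]]'
python3 -m handwheel '[[0,0,0,0,0,0,0.4]]'
python3 - <<'E'
from h import *
for n in("wrist","side"):
    p,d=ctrl.snapshot(n); cv2.imwrite(f"pics/{n}2.png",p[:,:,::-1]); np.save(f"pics/{n}2.npy",d)
E
```

```text
time: 3.45
position: [506.3, 111.6, 67.4]
eef_rot: [180.0, -0.0, 80.8]
ft_force: [-2.4, 0.7, 6.1]
grip_width: 0.597
time: 3.53
position: [506.2, 111.3, 67.3]
eef_rot: [180.0, 0.0, 80.8]
ft_force: [-2.8, 0.5, 7.9]
grip_width: 0.599
```

View pics/wrist2.png

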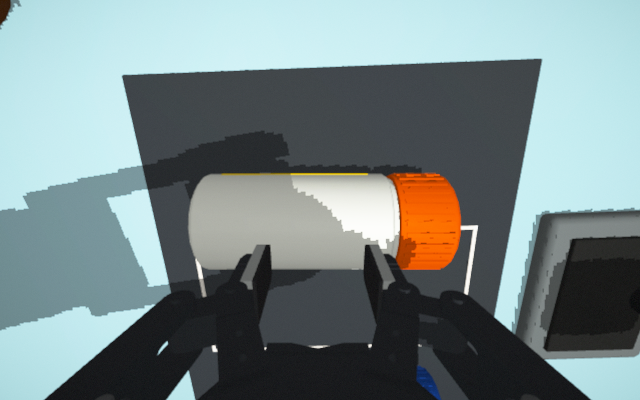

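The yellow label border has appeared along the canister's rear silhouette, around (295,174), so it is rolling. I'll continue this stroke.

```bash
python3 -m handwheel '[[0,0,0,-0.5,-3,0,0.4],[0,0,0,-1.0,-7,0,0.4],[0,0,0,-1.7,-11,0,0.4],[0,0,0,-2.2,-14,0,0.4]]'
python3 -m handwheel '[[0,0,0,0,0,0,0.4]]'
python3 - <<'E'
from h import *
for n in("wrist",):
    c=ctrl.calibration("wrist"); p,d=ctrl.snapshot(n); cv2.imwrite(f"pics/{n}3.png",p[:,:,::-1]); 
from scipy.optimize import least_squares
W=cloud(d,c); v=ctrl.sense()
M=W[150:235,180:480].reshape(-1,3); M=M[(M[:,2]>20)&(M[:,2]<80)]
f=lambda q:np.hypot((M[:,1]-q[0])*np.cos(q[1])-(M[:,0]-513)*np.sin(q[1]),M[:,2]-q[2])-30
r=least_squares(f,[120,-.15,33],loss="soft_l1"); print("y@513",r.x, np.degrees(r.x[1]),abs(r.fun).mean(), np.percentile(M[:,0],[1,99]))
E
```

```text
time: 3.97
position: [503.8, 97.3, 66.1]
eef_rot: [180.0, 0.0, 80.8]
ft_force: [0.9, -1.1, 1.3]
grip_width: 0.598
time: 4.05
position: [503.8, 97.1, 65.9]
eef_rot: [180.0, 0.0, 80.8]
ft_force: [-0.2, -0.7, 2.1]
grip_width: 0.599
y@513 [113.99088964  -0.16163525  32.80601541] -9.261017591644764 0.5252032562720862 [443.23874392 584.42815658]
```

View pics/wrist3.png

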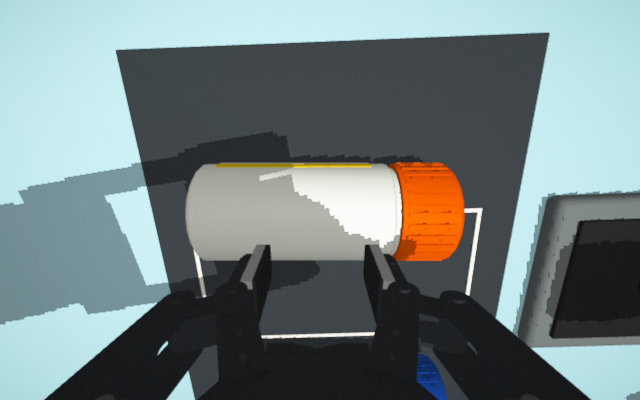

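```bash
python3 -m handwheel '[[0,0,0,0,0,6,0.4],[0,0,0,0,0,15,0.4],[0,0,0,2,14,15,0.4],[0,0,0,4.2,27,15,0.4],[0,0,0,4.2,27,15,0.4],[0,0,0,4.2,27,8,0.4],[0,0,0,4.2,27,4,0.4],[0,0,0,4.2,27,0,0.4]]'
python3 -m handwheel '[[0,0,0,0,0,0,0.4]]'
```

```text
time: 4.77
position: [507.5, 125.1, 66.9]
eef_rot: [-179.9, -0.0, 80.8]
ft_force: [-11.1, 3.2, 34.7]
grip_width: 0.599
time: 4.85
position: [507.4, 125.2, 67.3]
eef_rot: [-179.8, -0.0, 80.8]
ft_force: [-5.7, 1.6, 13.2]
grip_width: 0.6
```

```bash
python3 -m handwheel '[[0,0,0,-0.5,-3,0,0.4],[0,0,0,-1.4,-9,0,0.4],[0,0,0,-2.4,-15,0,0.4],[0,0,0,-3.4,-21,0,0.4],[0,0,0,-4.3,-27,0,0.4],[0,0,0,-5.3,-33,0,0.4],[0,0,0,-6.1,-38,0,0.4],[0,0,0,-6.7,-42,0,0.4]]'
python3 -m handwheel '[[0,0,0,-0.5,-3,0,0.4],[0,0,0,-1.0,-7,0,0.4],[0,0,0,-1.6,-10,0,0.4],[0,0,0,-1.9,-12,0,0.4],[0,0,0,-1.9,-12,0,0.4]]'
cat >> h.py <<'E'
from scipy.optimize import least_squares
def look(k,y0):
    c=ctrl.calibration("wrist"); p,d=ctrl.snapshot("wrist"); cv2.imwrite(f"pics/wrist{k}.png",p[:,:,::-1])
    W=cloud(d,c); M=W[130:235,180:480].reshape(-1,3); M=M[(M[:,2]>20)&(M[:,2]<80)&(abs(M[:,1]-y0)<60)]
    f=lambda q:np.hypot((M[:,1]-q[0])*np.cos(q[1])-(M[:,0]-513)*np.sin(q[1]),M[:,2]-q[2])-30
    r=least_squares(f,[y0,-.15,33],loss="soft_l1"); print("y@513",r.x[[0,2]], np.degrees(r.x[1]),abs(r.fun).mean(), np.percentile(M[:,0],[1,99]))
    # label border (yellow)
    h=cv2.cvtColor(p,cv2.COLOR_RGB2HSV); m=cv2.inRange(h,(18,120,60),(34,255,255))>0
    Y=W[m]; Y=Y[(Y[:,2]>5)&(Y[:,2]<75)&(abs(Y[:,1]-y0)<60)]
    if len(Y):
        e=(Y[:,1]-r.x[0])*np.cos(r.x[1])-(Y[:,0]-513)*np.sin(r.x[1]); a=np.degrees(np.arctan2(e,Y[:,2]-r.x[2])) # angle from up toward +y
        print("yellow n",len(Y),np.percentile(a,[5,25,50,75,95]))
E
python3 -c "
from h import *
look(4,85)"
```

```text
time: 5.52
position: [500.5, 82.3, 67.1]
eef_rot: [-179.9, 0.0, 80.8]
ft_force: [-4.3, 0.4, 10.6]
grip_width: 0.602
time: 5.93
position: [498.5, 70.0, 65.8]
eef_rot: [-179.9, 0.0, 80.8]
ft_force: [-2.9, -1.3, 5.8]
grip_width: 0.598
y@513 [86.25531501 32.83330685] -9.56222488876176 0.5719940110159975 [438.8233361  580.03374626]
yellow n 1651 [25.93105764 28.23208016 30.73152554 33.14546821 35.15494511]
```

View pics/wrist4.png

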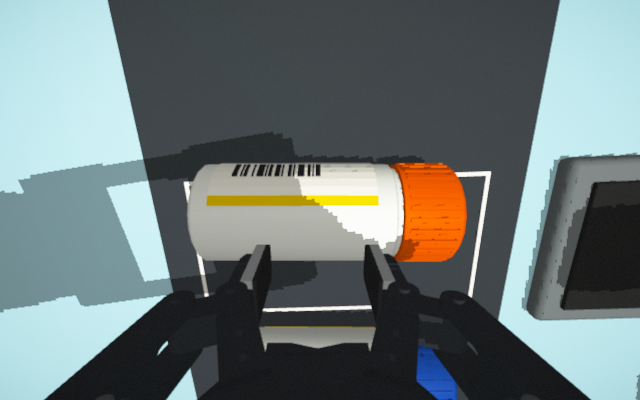

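The barcode and its leading yellow line now show on the canister's rear upper side. The line is about 31° behind the top, so the label's middle is about 76° behind and has that far to go. I'll reposition for another stroke.

```bash
python3 -m handwheel '[[0,0,0,0,0,6,0.4],[0,0,0,0,0,15,0.4],[0,0,0,2,14,15,0.4],[0,0,0,4.2,26,15,0.4],[0,0,0,4.2,26,12,0.4],[0,0,0,4.2,26,7,0.4],[0,0,0,4.2,26,4,0.4],[0,0,0,4.2,26,3,0.4]]'
python3 -m handwheel '[[0,0,0,0,0,-1,0.4],[0,0,0,0,0,-2,0.4],[0,0,0,0,0,-3,0.4],[0,0,0,0,0,-3,0.4]]'
```

```text
time: 6.65
position: [502.3, 96.5, 67.6]
eef_rot: [-179.9, 0.0, 80.8]
ft_force: [-0.8, -0.2, 2.2]
grip_width: 0.602
time: 6.98
position: [502.7, 97.0, 67.4]
eef_rot: [-179.8, -0.0, 80.8]
ft_force: [-6.7, 1.3, 12.7]
grip_width: 0.597
```

```bash
python3 -m handwheel '[[0,0,0,-0.5,-3,0,0.4],[0,0,0,-1.4,-9,0,0.4],[0,0,0,-2.4,-15,0,0.4],[0,0,0,-3.4,-21,0,0.4],[0,0,0,-4.3,-27,0,0.4],[0,0,0,-5.3,-33,0,0.4],[0,0,0,-6.1,-38,0,0.4],[0,0,0,-6.7,-42,0,0.4]]'
python3 -m handwheel '[[0,0,0,-0.5,-3,0,0.4],[0,0,0,-1.0,-6,0,0.4],[0,0,0,-1.4,-8,0,0.4],[0,0,0,-1.4,-8,0,0.4]]'
python3 -c "
from h import *
look(5,60)"
```

```text
time: 7.65
position: [495.8, 54.3, 67.1]
eef_rot: [-179.8, 0.0, 80.8]
ft_force: [-5.5, 0.8, 8.6]
grip_width: 0.604
time: 7.98
position: [494.8, 46.2, 66.2]
eef_rot: [-179.9, 0.0, 80.8]
ft_force: [-3.3, 0.1, 6.5]
grip_width: 0.598
y@513 [59.9957281  33.32194912] -9.44664003666986 0.5916122809061224 [435.17484857 576.21955428]
yellow n 1795 [-20.06757943 -16.43183272  59.12708875  64.03738057  67.71011624]
```

View pics/wrist5.png

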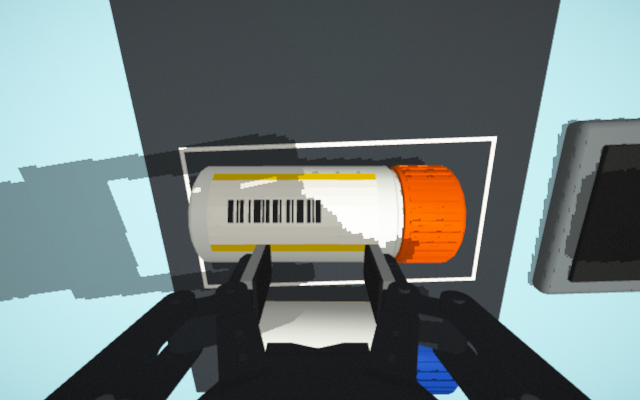

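Both yellow lines now show, at image rows 177 and 248, and the bars are between them. The label's middle is about 23° short of straight up, so one more stroke of about 24 mm should finish the roll.

```bash
python3 -m handwheel '[[0,0,0,0,0,6,0.4],[0,0,0,0,0,15,0.4],[0,0,0,2,12,15,0.4],[0,0,0,3.6,22,15,0.4],[0,0,0,3.6,22,12,0.4],[0,0,0,3.6,22,7,0.4],[0,0,0,3.6,22,4,0.4],[0,0,0,3.6,22,3,0.4]]'
python3 -c "
from h import *
look(6,60)"
python3 -m handwheel '[[0,0,0,0,0,-1,0.4],[0,0,0,0,0,-2,0.4],[0,0,0,0,0,-3,0.4],[0,0,0,0,0,-3,0.4]]'
```

```text
time: 8.7
position: [497.9, 68.9, 67.7]
eef_rot: [-179.9, 0.0, 80.8]
ft_force: [-2.4, 0.4, 4.9]
grip_width: 0.598
y@513 [59.87007529 33.69998684] -9.341471861917935 0.5066692658501941 [437.10552694 577.36317316]
yellow n 1571 [-18.76261552 -13.7517422   62.25627124  66.13593315  70.82379119]
time: 9.08
position: [498.7, 68.9, 67.6]
eef_rot: [-179.9, -0.0, 80.8]
ft_force: [-5.3, 0.7, 12.0]
grip_width: 0.602
```

```bash
python3 -m handwheel '[[0,0,0,-0.5,-3,0,0.4],[0,0,0,-1.1,-7,0,0.4],[0,0,0,-1.9,-12,0,0.4],[0,0,0,-2.6,-16,0,0.4],[0,0,0,-3.2,-20,0,0.4],[0,0,0,-3.7,-23,0,0.4],[0,0,0,-3.9,-24.5,0,0.4],[0,0,0,-3.9,-24.5,0,0.4]]'
python3 -m handwheel '[[0,0,0,0,0,3,0.4],[0,0,0,0,0,8,0.4],[0,0,0,0,0,25,0.4],[0,0,0,0,0,50,0.4],[0,0,0,0,25,80,0.4],[0,0,0,0,50,90,0.4],[0,0,0,0,50,90,0.4]]'
python3 -c "
from h import *
look(7,47)
p,d=ctrl.snapshot('top'); cv2.imwrite('pics/top7.png',cv2.resize(p[140:300,180:380,::-1],None,fx=4,fy=4,interpolation=cv2.INTER_CUBIC)[:600])"
```

```text
time: 9.75
position: [494.7, 44.0, 67.6]
eef_rot: [-179.9, 0.0, 80.8]
ft_force: [-4.9, 1.2, 12.0]
grip_width: 0.602
time: 10.33
position: [498.1, 97.2, 160.3]
eef_rot: [179.5, -0.2, 80.9]
ft_force: [0.2, 0.4, -0.3]
grip_width: 0.602
y@513 [46.91488806 33.36924626] -9.167614686709184 0.5370336660797086 [434.1156252  576.18045572]
yellow n 674 [-46.83262397  35.92334079  39.36218678  41.98642662  45.56592796]
```

View pics/wrist7.png

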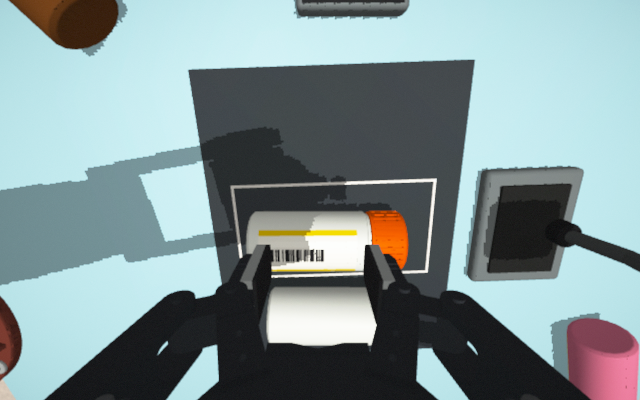

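View pics/top7.png

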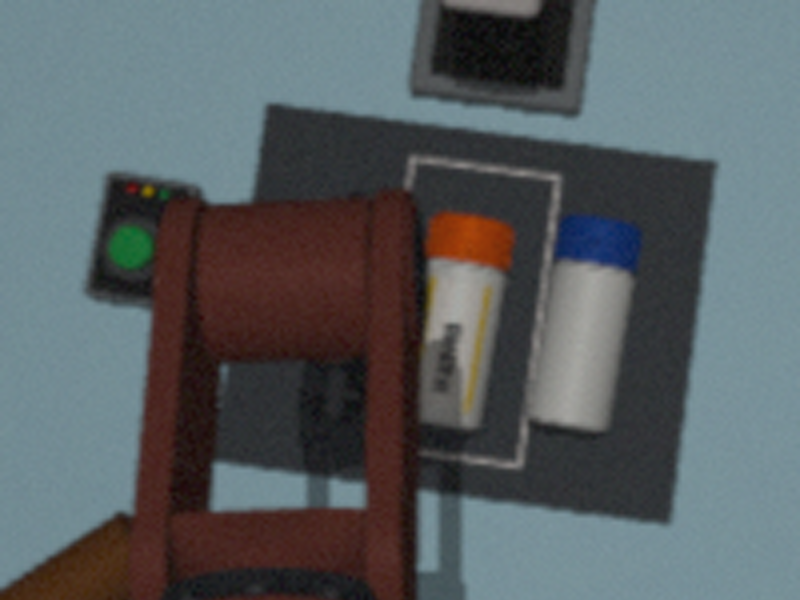

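The canister is inside the outline with the label nearly up, but the fingers and arm block part of the view. I'll move the wrist camera over the label for an exact check.

```bash
python3 -m handwheel '[[0,0,0,2,-25,0,0.4],[0,0,0,4,-60,0,0.4],[0,0,0,6,-95,0,0.4],[0,0,0,8,-115,0,0.4],[0,0,0,8,-115,0,0.4],[0,0,0,8,-115,0,0.4]]'
cat > lab.py <<'E'
from h import *
import sys
c=ctrl.calibration("wrist"); p,d=ctrl.snapshot("wrist"); cv2.imwrite(f"pics/wrist{sys.argv[1]}.png",p[:,:,::-1])
W=cloud(d,c); y0=46; M=W.reshape(-1,3); M=M[(M[:,2]>20)&(M[:,2]<80)&(abs(M[:,1]-y0)<42)&(abs(M[:,0]-500)<80)]
f=lambda q:np.hypot((M[:,1]-q[0])*np.cos(q[1])-(M[:,0]-500)*np.sin(q[1]),M[:,2]-q[2])-30
r=least_squares(f,[y0,-.15,33],loss="soft_l1"); a=r.x[1]
s=(M[:,0]-500)*np.cos(a)+(M[:,1]-r.x[0])*np.sin(a)
m0=np.percentile(s,[.3,99.7]).mean(); print("centre",500+m0*np.cos(a),r.x[0]+m0*np.sin(a),"z",r.x[2],"yaw",np.degrees(a),abs(r.fun).mean(),np.percentile(s,[.3,99.7]))
h=cv2.cvtColor(p,cv2.COLOR_RGB2HSV)
E_=(W[...,1]-r.x[0])*np.cos(a)-(W[...,0]-500)*np.sin(a); A=np.degrees(np.arctan2(E_,W[...,2]-r.x[2])); S=(W[...,0]-500)*np.cos(a)+(W[...,1]-r.x[0])*np.sin(a)-m0
on=(abs(np.hypot(E_,W[...,2]-r.x[2])-30)<6)&(abs(S)<50)
y=on&(cv2.inRange(h,(18,120,50),(34,255,255))>0)
for sg in(1,-1):
    q=A[y&(A*sg>0)]; print("yellow",len(q),np.median(q) if len(q) else None)
b=on&(p.max(2)<60)&(abs(A)<25)&(abs(S)<45); print("bars",b.sum(),np.percentile(A[b],[2,50,98]) if b.any() else None)
E
python3 lab.py 8
```

```text
time: 10.93
position: [501.9, -22.1, 154.5]
eef_rot: [-179.8, -0.0, 80.6]
ft_force: [-0.1, 0.8, -0.3]
grip_width: 0.603
centre 501.6855900370198 49.11857651114582 z 33.1831507877784 yaw -9.126828060052576 0.6118047950431728 [-71.76445279  75.17886048]
yellow 470 40.21874101817066
yellow 375 -40.43042792984375
bars 167 [-9.68696561 -1.13445757  9.69944775]
```

View pics/wrist8.png

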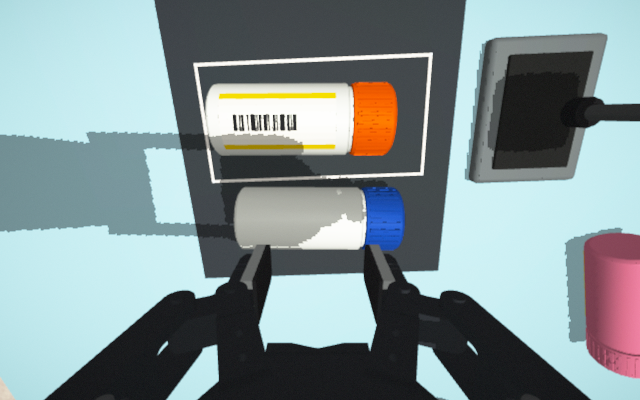

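The label is up within about 1°: the yellow lines sit at +40.2° and −40.4°, with the bars between them. The canister is at about (501,49), inside the outline. Next is the key.

```bash
python3 -m handwheel '[[0,0,0,4,-0,5,0.4],[0,0,0,10,40,5,0.4],[0,0,0,15,80,5,0.6],[0,0,0,20,120,5,1],[0,0,0,25,160,5,1],[0,0,0,31,200,5,1],[0,0,0,36,240,5,1],[0,0,0,40,279,0,1]]'
python3 -m handwheel '[[0,0,0,4,29,-30,1],[0,0,0,4,29,-34,1],[0,0,0,4,29,-34,1],[0,0,0,4,29,-34,1]]'
python3 - <<'E'
from h import *
c=ctrl.calibration("wrist"); p,d=ctrl.snapshot("wrist"); cv2.imwrite("pics/wrist9.png",p[:,:,::-1])
h=cv2.cvtColor(p,cv2.COLOR_RGB2HSV); m=cv2.inRange(h,(45,80,30),(85,255,255)); n,l,st,ce=cv2.connectedComponentsWithStats(m)
for i in range(1,n):
    if st[i,4]>100: print(ce[i],st[i],onplane(ce[i],c,40))
print(ctrl.sense()["position"])
W=cloud(d,c); F=W[150:400,150:480].reshape(-1,3); F=F[(F[:,2]>80)&(F[:,2]<150)]; print(np.percentile(F,[1,50,99],axis=0))
E
```

```text
time: 11.65
position: [543.4, 262.2, 157.3]
eef_rot: [179.9, -0.1, 80.9]
ft_force: [0.6, -0.3, -0.2]
grip_width: -0.0
time: 11.98
position: [546.0, 287.7, 121.3]
eef_rot: [-179.9, 0.1, 80.9]
ft_force: [-0.3, -1.4, -0.0]
grip_width: 0.001
[323.90422985 212.78850758] [ 304  193   41   40 1253] [[551.87564114 286.2277731   40.        ]]
[546.96842639 287.22907293 122.4391007 ]
[[534.97811011 292.50105882 117.92952837]
 [548.78691933 298.0613947  135.3907976 ]
 [561.18262437 300.26053518 149.68711423]]
```

View pics/wrist9.png

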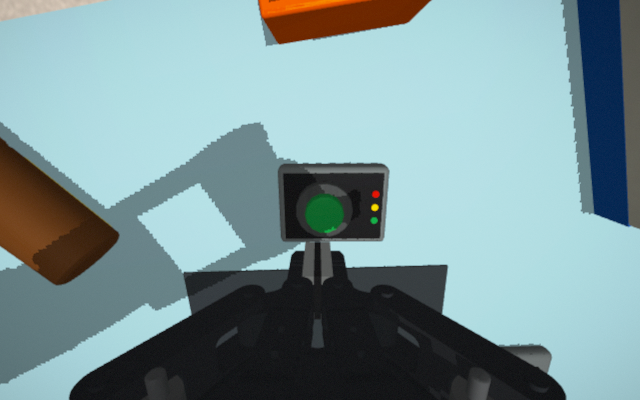

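The green key is centred at (324,213), which works out to about (551,286), with the shut fingertips just above it. I'll shift slightly and press.

```bash
python3 -m handwheel '[[0,0,0,3,-1,-25,1],[0,0,0,3,-1,-50,1],[0,0,0,3,-1,-60,1],[0,0,0,3,-1,-65,1],[0,0,0,3,-1,-68,1],[0,0,0,3,-1,-68,1]]'
python3 -m handwheel '[[0,0,0,0,0,-2,1],[0,0,0,0,0,-4,1],[0,0,0,0,0,-6,1],[0,0,0,0,0,-6,1]]'
```

```text
time: 12.53
position: [550.6, 285.9, 54.7]
eef_rot: [180.0, -0.0, 80.8]
ft_force: [0.0, -0.3, -0.1]
grip_width: -0.001
time: 12.87
position: [551.4, 286.7, 49.1]
eef_rot: [179.8, -0.1, 80.8]
ft_force: [2.0, -0.2, 2.1]
grip_width: 0.001
```

```bash
python3 -m handwheel '[[0,0,0,0,0,-2,1],[0,0,0,0,0,-4,1],[0,0,0,0,0,-4,1]]'
```

```text
time: 13.12
position: [551.5, 286.7, 46.0]
eef_rot: [179.9, -0.1, 80.8]
ft_force: [-1.2, -2.2, 9.9]
grip_width: 0.006
```

```bash
python3 -m handwheel '[[0,0,0,0,0,-1,1],[0,0,0,0,0,-2,1],[0,0,0,0,0,-2,1],[0,0,0,0,0,-2,1]]';python3 -m handwheel '[[0,0,0,0,0,-1,1],[0,0,0,0,0,-2,1],[0,0,0,0,0,-2,1],[0,0,0,0,0,-2,1]]'
```

```text
time: 13.45
position: [551.5, 286.8, 45.8]
eef_rot: [179.9, -0.0, 80.8]
ft_force: [-3.6, -2.5, 17.8]
grip_width: -0.004
time: 13.78
position: [551.6, 286.8, 45.7]
eef_rot: [179.9, -0.0, 80.8]
ft_force: [-8.1, -4.6, 26.8]
grip_width: -0.0
```

```bash
python3 - <<'E'
from h import *
p,d=ctrl.snapshot("wrist"); cv2.imwrite("pics/wrist10.png",cv2.resize(p[120:320,200:450,::-1],None,fx=3,fy=3,interpolation=cv2.INTER_CUBIC))
c=ctrl.calibration("wrist"); W=cloud(d,c); h=cv2.cvtColor(p,cv2.COLOR_RGB2HSV); m=cv2.inRange(h,(45,80,30),(85,255,255)); n,l,st,ce=cv2.connectedComponentsWithStats(m)
for i in range(1,n):
    if st[i,4]>60: print(ce[i],st[i],np.percentile(W[l==i],[10,50,90],axis=0))
print(ctrl.sense()["ft_force"])
E
```

```text
[315.92835821 241.81492537] [289 231  56  29 670] [[541.13548824 290.53125708  34.45766302]
 [553.55677447 296.60441019  37.11765458]
 [564.79431799 300.12569543  38.42978753]]
[386.95 264.31] [382 259  11  11 100] [[591.01504675 264.40596666  22.51629968]
 [593.38768938 267.1315644   23.79297285]
 [595.6076556  269.39252472  24.76738605]]
[-8.00266233 -5.42395963 26.25034007]
```

View pics/wrist10.png

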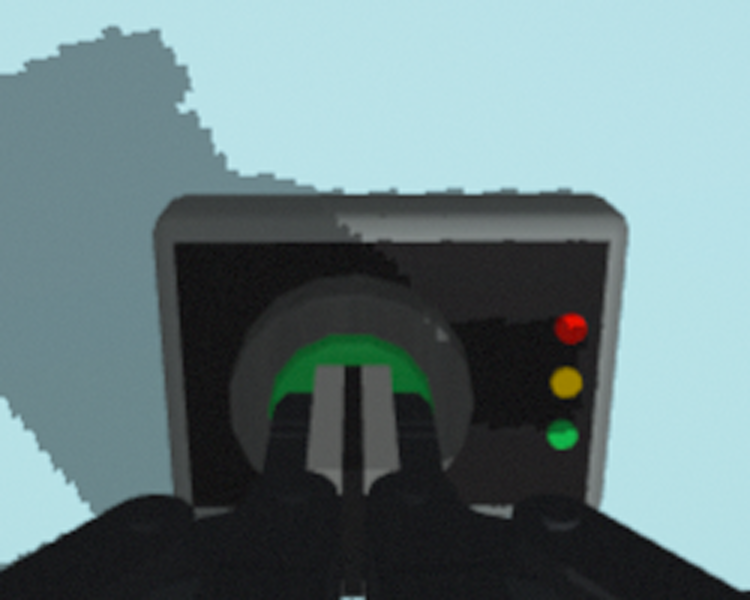

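```bash
python3 - <<'E'
from h import *
np.set_printoptions(precision=1,suppress=True,linewidth=150)
c=ctrl.calibration("wrist"); p,d=ctrl.snapshot("wrist"); W=cloud(d,c)
u=316
for v in range(180,250,2): print(v,p[v,u],W[v,u], p[v,292],W[v,292,1:])
print(ctrl.sense()["position"])
E
```

```text
180 [186 227 232] [557.4 322.    1. ] [110 136 142] [324.3   0.2]
182 [185 226 231] [557.2 320.8   1.2] [108 136 141] [323.1   0.6]
184 [146 181 188] [556.9 319.5   1.3] [ 94 115 119] [321.9   0.8]
186 [58 62 62] [557.1 320.2   9.3] [59 63 62] [322.2   7.6]
188 [60 64 64] [557.  319.8  12.5] [58 61 62] [322.3  13. ]
190 [66 70 69] [557.1 320.3  18.7] [60 62 64] [322.   16.5]
192 [89 96 94] [557.  319.3  19.4] [65 69 69] [321.5  19.2]
194 [109 115 114] [556.9 318.7  21.6] [71 75 75] [320.6  20.6]
196 [90 95 95] [556.6 317.2  20.8] [71 75 74] [319.9  22.2]
198 [85 91 92] [556.5 316.6  22.8] [71 75 76] [318.6  21.9]
200 [55 58 59] [556.3 314.9  21.2] [56 59 59] [317.6  22.5]
202 [19 20 18] [556.2 314.4  23.3] [18 16 15] [316.3  22.3]
204 [19 18 18] [555.9 312.8  22.3] [19 18 16] [315.3  22.9]
206 [15 20 18] [555.7 311.7  22.6] [22 22 22] [314.   22.7]
208 [18 16 17] [555.5 310.1  21.6] [20 19 22] [312.6  22.2]
210 [18 18 19] [555.3 309.3  22.6] [19 22 22] [311.7  23.2]
212 [33 37 36] [555.3 308.7  24.5] [21 20 19] [310.4  22.8]
214 [39 40 40] [555.3 308.6  27.7] [22 20 22] [309.5  23.8]
[... 349 characters left out ...]
05.8  33.3]
228 [47 49 49] [554.3 302.7  33.8] [46 47 47] [304.8  33.8]
230 [46 48 48] [554.1 301.4  33.7] [45 47 46] [303.4  33.3]
232 [11 86 35] [554.  300.8  35. ] [47 48 48] [302.4  33.7]
234 [16 98 42] [553.9 300.   36. ] [45 47 47] [301.4  34.4]
236 [ 21 107  48] [553.8 299.4  37.2] [46 47 48] [300.5  35.1]
238 [ 17 105  45] [553.7 298.8  38.6] [48 48 48] [299.5  35.5]
240 [ 15 104  43] [553.4 297.3  37.9] [45 47 46] [297.4  33.4]
242 [23 36 27] [553.6 298.   41.8] [46 49 49] [296.2  33.6]
244 [21 18 21] [553.7 298.6  45.5] [35 63 42] [295.7  35.2]
246 [24 24 23] [553.6 297.9  46.3] [ 9 83 34] [294.6  35.3]
248 [19 21 21] [553.6 298.2  49.2] [13 91 37] [293.9  36.4]
[551.6 286.8  45.7]
```

```bash
python3 - <<'E'
from h import *
np.set_printoptions(precision=2,suppress=True,linewidth=150)
s=ctrl.sense(); print(s["ft_force"],s["ft_torque"],s["joints"],s["eef_rot"])
p,d=ctrl.snapshot("side"); cv2.imwrite("pics/side10.png",cv2.resize(p[80:230,220:420,::-1],None,fx=4,fy=4,interpolation=cv2.INTER_CUBIC)[:600])
E
```

```text
[-7.39 -3.95 26.22] [-0.77  1.34  0.02] [21.02 24.85 99.4  -0.04 55.67 30.2 ] [179.91  -0.01  80.85]
```

View pics/side10.png

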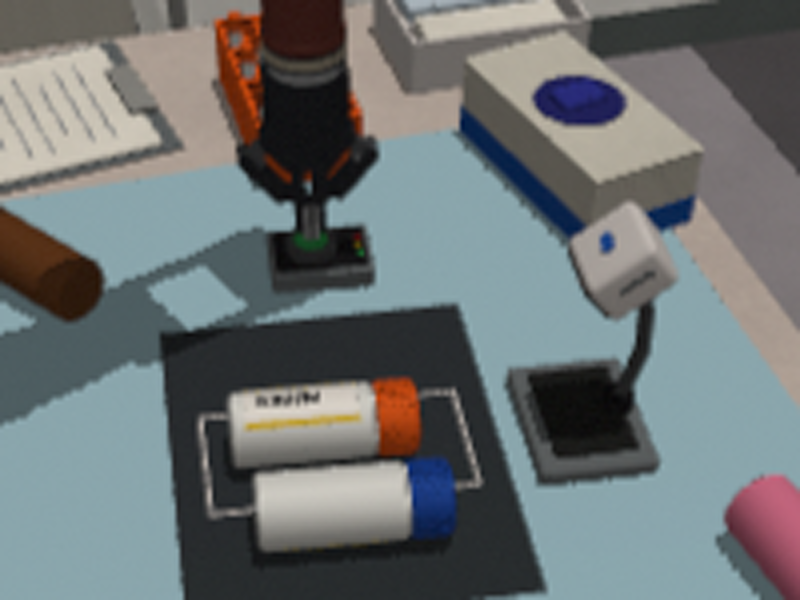

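The force climbs while z stays at 45.7, which suggests the key is bottomed. However, the wrist depth puts the key's rim near 38 mm, so the two disagree. I'll back off slowly and record force against travel to settle it.

```bash
cat > st.py <<'E'
from h import *
import sys
c=ctrl.calibration("wrist"); p,d=ctrl.snapshot("wrist"); s=ctrl.sense(); W=cloud(d,c); np.save(f"pics/k{sys.argv[1]}.npy",d)
cv2.imwrite(f"pics/k{sys.argv[1]}.png",cv2.resize(p[160:300,220:420,::-1],None,fx=4,fy=4,interpolation=cv2.INTER_CUBIC))
h=cv2.cvtColor(p,cv2.COLOR_RGB2HSV); m=(cv2.inRange(h,(45,80,30),(85,255,255))>0)&(abs(W[...,0]-551)<22)&(abs(W[...,1]-286)<22)
con=(abs(W[...,0]-551)<50)&(W[...,1]>309)&(W[...,1]<316)
print("z %.2f F %.1f"%(s["position"][2],s["ft_force"][2]),"green z",np.percentile(W[m][:,2],[10,50,90]).round(1),"ymax",np.percentile(W[m][:,1],98).round(1),"console",np.median(W[con][:,2]).round(1))
E
python3 -m handwheel '[[0,0,0,0,0,2,1],[0,0,0,0,0,4,1],[0,0,0,0,0,4,1],[0,0,0,0,0,4,1]]' >/dev/null; python3 st.py a
python3 -m handwheel '[[0,0,0,0,0,1,1],[0,0,0,0,0,2,1],[0,0,0,0,0,2,1],[0,0,0,0,0,2,1]]' >/dev/null; python3 st.py b
python3 -m handwheel '[[0,0,0,0,0,1,1],[0,0,0,0,0,2,1],[0,0,0,0,0,2,1],[0,0,0,0,0,2,1]]' >/dev/null; python3 st.py c
python3 -m handwheel '[[0,0,0,0,0,1,1],[0,0,0,0,0,2,1],[0,0,0,0,0,2,1],[0,0,0,0,0,2,1]]' >/dev/null; python3 st.py d
python3 -m handwheel '[[0,0,0,0,0,2,1],[0,0,0,0,0,4,1],[0,0,0,0,0,4,1],[0,0,0,0,0,4,1]]' >/dev/null; python3 st.py e
python3 -m handwheel '[[0,0,0,0,0,2,1],[0,0,0,0,0,4,1],[0,0,0,0,0,4,1],[0,0,0,0,0,4,1]]' >/dev/null; python3 st.py f
```

```text
z 46.03 F 8.8 green z [34.6 37.3 38.6] ymax 301.0 console 22.2
z 46.66 F 4.9 green z [34.7 38.  39.3] ymax 301.0 console 22.2
z 47.86 F 3.2 green z [34.9 39.1 40.4] ymax 301.1 console 22.2
z 49.61 F 2.8 green z [35.1 40.8 42.2] ymax 301.0 console 22.1
z 53.03 F 0.2 green z [36.  43.3 44.6] ymax 301.0 console 22.0
z 58.10 F -0.3 green z [36.1 43.4 44.7] ymax 301.0 console 22.1
```

On the way up the key's top rose from 38.6 to 44.7, a full 6 mm, and the force left the stop at about 5 N. So the key went fully down and has been released; the earlier disagreement was only a depth offset. I'll clear away and do the final check.

```bash
python3 -m handwheel '[[0,0,0,0,0,20,1],[0,0,0,0,0,50,1],[0,0,0,0,20,90,1],[0,0,0,-20,55,120,1],[0,0,0,-40,90,140,1],[0,0,0,-60,120,150,1],[0,0,0,-80,150,150,1],[0,0,0,-80,150,150,1]]'
python3 - <<'E'
from h import *
c=ctrl.calibration("top"); p,d=ctrl.snapshot("top"); W=cloud(d,c); cv2.imwrite("pics/top11.png",p[:,:,::-1])
cv2.imwrite("pics/top11c.png",cv2.resize(p[140:290,180:380,::-1],None,fx=4,fy=4,interpolation=cv2.INTER_CUBIC))
for n,u0,u1,y0 in(("or",275,308,46),("bl",308,348,-45)):
    M=W[180:256,u0:u1].reshape(-1,3); M=M[(M[:,2]>40)&(M[:,2]<80)&(abs(M[:,1]-y0)<45)]
    print(n,len(M),cv2.minAreaRect(M[:,:2].astype(np.float32)))
s=ctrl.sense(); print(s["time"],s["ft_force"])
E
```

```text
time: 16.9
position: [466.8, 442.4, 210.7]
eef_rot: [180.0, -0.4, 81.1]
ft_force: [-0.2, -1.1, -0.2]
grip_width: 0.0
or 1045 ((498.4497985839844, 47.5495491027832), (57.90876388549805, 149.84597778320312), 81.21198272705078)
bl 1050 ((498.15625, -44.04405975341797), (57.714866638183594, 149.9932861328125), 80.5053939819336)
16.95 [ 0.08923776 -0.527158    0.24820789]
```

View pics/top11.png

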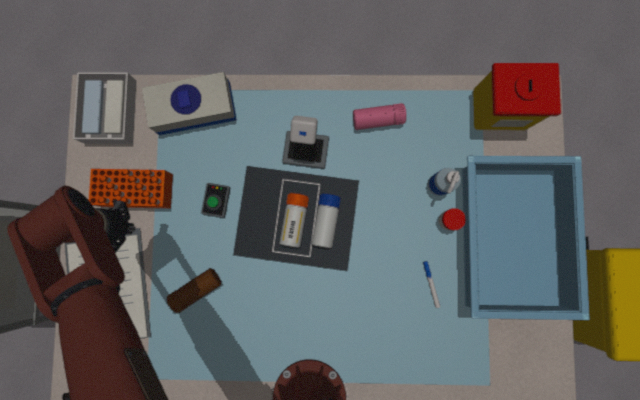

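View pics/top11c.png

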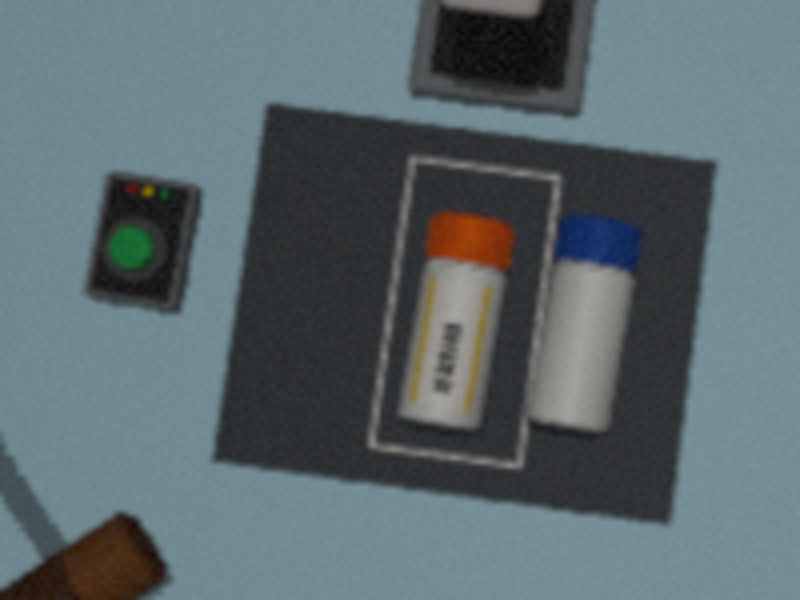

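The orange canister lies inside the outline, label up, with its body at about (452,320) in the crop. The blue canister has not moved, the key is released, and the arm is clear and touching nothing.

```bash
python3 -c "
from cell import ctrl
print(ctrl.hand_in())"
```

```text
the job is handed in; nothing more can be done
None
```

The orange-capped canister is in the read field with its label facing up, and the green read key has been pressed and let go. I handed the job in at about 17 s; no verdict is reported.

- **Rolling:** I rolled the canister half a turn in four fingertip strokes on its top, without gripping or lifting it. The push was about 5–13 N; one touchdown briefly read 35 N.
- **Canister position:** It rests fully inside the outline, about (−11, +4) mm from the field's middle. The close wrist view, taken before the key press, put the label within about 1° of straight up. The top view before hand-in still showed it label up.
- **Read key:** I pressed it to its stop, up to about 27 N at the fingertips, then released it. The key's top rose 6 mm on release, which is its full travel.
- **Other things:** The blue-capped canister measured in the same place as at the start. By eye in the last top view, nothing else had moved, and the arm was clear.
- **Disagreements:** The wrist camera read the key's height about 4 mm too high, pressed and released alike, so I judged the press by the 6 mm difference and the force. Before the roll, the wrist and top cameras differed by about 4 mm on the canister's sideways position.

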